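# Stamp the form with the self-inking stamp from the rack

### The job

Take the large self-inking stamp, the one with the oblong frame and the block-shaped handle, up and off its hanger on the stamp rack, and stand it centred, square and right way up in the empty box printed on the clipboard form. Push its handle straight down against the spring until it meets its stop, firmly but without forcing it further, and finish while still holding it down like that. Make no print anywhere else, and leave the other two stamps hanging where they are.

Things in the scene. Friction and masses are not known exactly. Their poses are not given: they have to be found in the camera images.
- stamp_grip (a point): centre of the large self-inking stamp's handle, a black block 28 mm deep (x), 44 mm wide (y, flat sides), 38 mm tall, on a 13 mm steel stem. x points to the stamp's back, y to its left, z up; it hangs front (-x) to the robot. 113 mm above the underside of the frame with the spring out, 95 mm with the handle at its stop; the stamp is 132 mm tall, about 0.35 kg
- stamp_handle (a joint): how far the large stamp's handle is pushed down, m: 0 = spring out (as it hangs), 0.018 = hard stop, where the print is made. The spring pushes back with 4 N at first, 13 N at the stop; the form then carries about 16 N, frame included. 32 mm of stem is bare between handle and frame with the spring out, 14 mm at the stop
- stamp: the large stamp's metal frame, 46 mm along x, 66 mm along y, 62 mm tall; origin at the centre of its underside, axes as for the handle, upright below it. It prints 34 x 54 mm in its middle. Its front has a white card strip on the upper crossbar
- stamp_front (a point): middle of the lower front edge of the large stamp's frame, 23 mm ahead (-x) of the frame's middle and 4 mm above its underside; the side with the white card strip
- rack: stamp rack, fixed; origin on the desk, x to its back, y to its left, z up. Foot 130 x 270 x 10 mm; cross rail 265 mm long, top 165 mm high. Three forks point to its -x (the robot) at y = -105, 0 and +105 mm, each two 5 mm rods 22 mm apart, tops 165 mm high, out to x = -67 mm, where the tips turn up 9 mm. Any stamp may hang on any fork
- rack_fork (a point): on the middle fork, where a stamp's axis hangs (42 mm ahead of the rack's origin), level with the tops of the rods, which carry the underside of the handle, the stem between them. A stamp comes off by lifting it 12 to 25 mm (more, and its frame meets the rods) and drawing it at least 70 mm out along the rack's -x
- clipboard: clipboard with an A5 form, fixed flat on the desk; 230 mm along x, 165 mm along y, paper surface 5 mm high; a steel clip 17 mm high at its +x end, the head of the form. Origin under its centre
- form_box (a point): centre of the empty outlined box (52 mm along x, 72 mm along y) low on the form's right side, on the paper surface. x points to the head of the form, y to its left, z up: the stamp is the right way up when its own x and y point the same way
- seal_stamp: another stamp on the rack, to be left: round metal body 46 mm across, round knob 35 mm across, 122 mm tall. Origin at the centre of its underside, 71 mm above the desk as it hangs
- small_stamp: another stamp on the rack, to be left: square 34 mm foot, round knob 33 mm across, 122 mm tall. Origin at the centre of its underside, 71 mm above the desk as it hangs
Mind the look-alikes: they are no part of the job. What is shaped like the stamp but blue is not meant.

How it is judged:
By the outcome, as a careful person would: the job done as asked, in the order asked, and still so for the second after the job is handed in, while the arm keeps its last pose, push and grip.
It also fails if it takes over 54 s, if anything falls off the work surface, if the arm or the gripper's body presses on something with over 40 N, if the wrist force passes 120 N, or if a joint passes its speed limit or range.

### The arm

A 7-joint arm with a two-finger parallel gripper is mounted at the origin on the work surface. World frame = base frame: x ahead of the robot, y to its left, z up, the work surface at z = 0. Lengths are in m, angles in rad, forces in N, time in s.
With the tool pointing down it reaches from about 0.425 to 0.875 m from the base axis. Payload 9.9 kg.
Tool frame: the origin (TCP) lies midway between the tips of the shut fingers; the grasp point (between the pads) lies behind it (manip.grasp_offset is the z of the grasp point in the tool frame, in m); z points along the fingers, y is the line along which they close (so a half turn about z gives the same grasp; the last joint's range is limited). The gripper opens to 85 mm and grips with 20 to 120 N. Pads are 22 mm wide; open, the fingers measure 114 mm over their backs; the gripper's body (76 mm by 85 mm) begins 54 mm behind the grasp point. The pads swing forward as they close: fully open they stand 13 mm farther back than shut.
Start: joints at [-1.411, 0.576, 0.025, 1.437, -0.015, 1.129, -0.057], TCP at [0.163, 0.655, 0.231] pointing down, gripper open.
Joint ranges: [-2.76, 2.76], [-0.34, 2.15], [-1.52, 1.57], [0.19, 2.46], [-1.09, 4.23], [0.17, 1.99], [-2.82, 2.82]. Speed limits (rad/s): [2.22, 2.22, 3.01, 3.01, 3.14, 3.14, 3.14].

### API

Orientations are given as a rotation vector (axis times angle).
In Python, from rig import manip gives the robot as it stands. The module is installed in compiled form; this text tells all that it offers.
- The arm moves only by the shell command python3 -m handwheel 'ROWS' [OPENING] [FORCE]. ROWS is JSON, a list of rows, each a list of 2 entries, a list of its own where there are three numbers: the shift along the tool's x, y, z in cm, then the turn, a rotation vector about the tool's x, y, z in degrees. A call has 1 to 5 rows; each row is the pose to reach, as a shift and turn from the pose commanded when the call began, along the tool's axes at that moment; what a row does not reach only later rows make up. A row lasts 1/10 s, in which the tool goes at most 50 mm and 8.59 degrees, less where a joint would pass 70% of its speed; a pose out of reach is approached as far as the arm can. A call with a gripper value outside its range is refused whole. OPENING is the opening in per cent of the stroke, from 0 (shut) to 100 (fully open), set as the call begins (- or left out, the last holds). The fingers move at their own pace and stop on an object; FORCE is the grip in N (left out, the last holds). Time passes only in rows, so rows that repeat a pose let the fingers close. It gives the time, the measured TCP pose, the force, the opening and the grip force at its end, in the units of the state.
- manip.get_obs(): the state, without advancing time (a new reading comes with each control period).
- manip.camera(name): name is "scene" or "side" or "wrist"; returns the picture (480x640x3 uint8, blue, green, red); there is no depth.
- manip.get_calibration(name): a dict with "camera_matrix" (3x3 intrinsics, pixels), "cam_to_world" (4x4, takes a point from camera to world coordinates); the wrist camera has in their place "T_tool_cam" (4x4, takes a point from camera to tool coordinates, whose origin is the TCP and whose axes are the flange's). Camera axes: x right, y up, looking along -z (the intrinsics and any distortion apply to the point x, -y, -z); pixel columns grow to the right and rows downward; lengths in m; the calibration is good to about 2 mm. A picture is of the moment at which its call begins: read the wrist's pose just before it. get_calibration takes no time and is no camera call.
- manip.finish_job(): hands the job in; it is judged then, once.
The state is a dict: "time_s": time; "joint_pos": joint angles; "qvel": joint speeds; "joint_torque": joint torques, N m; "tool_pos": TCP position; "tcp_rot": TCP orientation; "contact_force": force on the tool from outside, world axes, zero at the start; "ft_torque": the same for the moment, N m; "gripper_width": finger opening in m; "grasp_force": force on a finger pad.
Only numpy, scipy, OpenCV 4.12 (cv2) and the standard library are available. Lean on these libraries where they do the work, as an engineer would, in place of code of your own. Each camera call takes 0.05 s, during which the arm holds its last target. There are 200 camera calls.

## Working session

There is one attempt and no reset: what is moved stays moved. The work goes in short steps, Python scripts to look and compute and a shell command to move; the robot and the scene stay as the last step left them, time stands still between calls to the robot, and variables do not carry over. Pictures are saved under pics/ and viewed, at most 10 in all, crops included, and the job is handed in when it is done.

```bash
mkdir -p pics; ls; python3 - <<'E'
from rig import manip
import cv2, numpy as np
np.set_printoptions(precision=4,suppress=True)
o=manip.get_obs(); print({k:np.round(v,3) for k,v in o.items()}, manip.grasp_offset)
for n in ("scene","side","wrist"):
    cv2.imwrite(f"pics/{n}0.png",manip.camera(n)); print(n,manip.get_calibration(n))
E
```

```text
pics
{'time_s': np.float64(0.0), 'joint_pos': array([-1.411,  0.577,  0.025,  1.438, -0.015,  1.129, -0.056]), 'qvel': array([ 0.   , -0.002, -0.001,  0.002, -0.001,  0.   ,  0.   ]), 'joint_torque': array([ -0.001, -76.574,   2.25 , -28.598,   0.015,   0.013,  -0.   ]), 'tool_pos': array([0.163, 0.655, 0.23 ]), 'tcp_rot': array([-0.382, -3.118,  0.003]), 'contact_force': array([ 0.274, -0.156, -0.25 ]), 'ft_torque': array([-0.067, -0.023,  0.008]), 'grasp_force': np.float64(0.0), 'gripper_width': np.float64(0.085)} -0.0187
scene {'camera_matrix': array([[501.537 ,   0.    , 314.3827],
       [  0.    , 501.537 , 232.1277],
       [  0.    ,   0.    ,   1.    ]]), 'cam_to_world': array([[ 0.2631, -0.7266,  0.6347,  1.2304],
       [ 0.9647,  0.2077, -0.1621, -0.1906],
       [-0.0141,  0.6549,  0.7556,  0.9267],
       [ 0.    ,  0.    ,  0.    ,  1.    ]])}
side {'camera_matrix': array([[457.8532,   0.    , 317.4702],
       [  0.    , 457.8532, 242.7083],
       [  0.    ,   0.    ,   1.    ]]), 'cam_to_world': array([[-0.9597,  0.1939, -0.2035,  0.3362],
       [-0.281 , -0.6842,  0.673 ,  0.6073],
       [-0.0088,  0.703 ,  0.7111,  0.7805],
       [ 0.    ,  0.    ,  0.    ,  1.    ]])}
wrist {'camera_matrix': array([[347.4362,   0.    , 319.994 ],
       [  0.    , 347.4362, 239.5904],
       [  0.    ,   0.    ,   1.    ]]), 'T_tool_cam': array([[-0.0002,  0.9558,  0.294 ,  0.075 ],
       [ 1.    ,  0.0005, -0.0007, -0.0009],
       [-0.0008,  0.294 , -0.9558, -0.1428],
       [ 0.    ,  0.    ,  0.    ,  1.    ]])}
```

View pics/scene0.png

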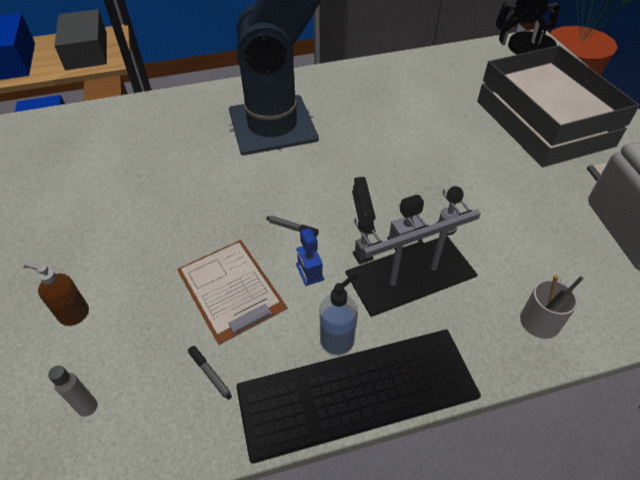

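View pics/side0.png

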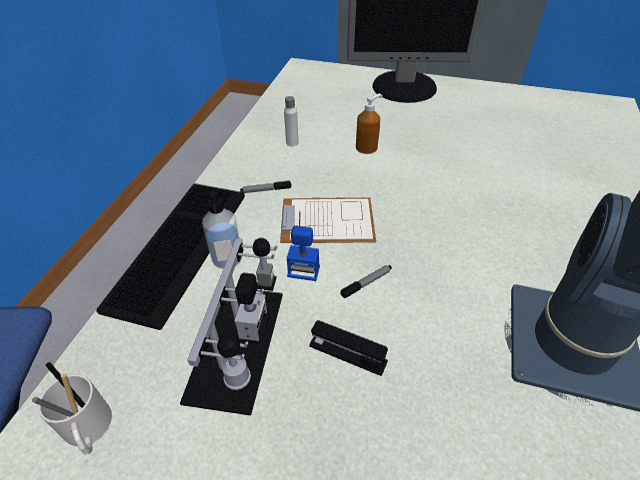

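The scene view shows the rack with the block-handled stamp on the middle fork (scene ≈(411,206), side ≈(247,288)). The clipboard is at scene (232,290), and a blue decoy stands at (310,255) between the two. I'll crop closer and measure.

```bash
cat > h.py <<'E'
import cv2, numpy as np
from rig import manip
from scipy.spatial.transform import Rotation as R
np.set_printoptions(precision=4,suppress=True)
def cam(n,obs=None):
    c=manip.get_calibration(n); K=np.array(c["camera_matrix"])
    if n!="wrist": return K,np.array(c["cam_to_world"])
    o=obs or manip.get_obs(); T=np.eye(4); T[:3,:3]=R.from_rotvec(o["tcp_rot"]).as_matrix(); T[:3,3]=o["tool_pos"]
    return K,T@np.array(c["T_tool_cam"])
def ray(n,uv,C=None):
    K,T=C or cam(n); d=np.linalg.solve(K,[uv[0],uv[1],1.]); d=T[:3,:3]@(d*[1,-1,-1]); return T[:3,3],d/np.linalg.norm(d)
def plane(n,uv,z,C=None):
    p,d=ray(n,uv,C); return p+d*(z-p[2])/d[2]
def tri(*v):
    A=np.zeros((3,3));b=np.zeros(3);rs=[ray(n,uv,C) for n,uv,C in v]
    for p,d in rs: M=np.eye(3)-np.outer(d,d);A+=M;b+=M@p
    x=np.linalg.solve(A,b); return x,[np.linalg.norm((np.eye(3)-np.outer(d,d))@(x-p)) for p,d in rs]
def proj(n,X,C=None):
    K,T=C or cam(n); q=T[:3,:3].T@(np.array(X)-T[:3,3]); q=K@(q*[1,-1,-1]); return q[:2]/q[2]
def grid(img,x0,y0,w,h,s):
    c=cv2.resize(img[y0:y0+h,x0:x0+w],None,fx=s,fy=s,interpolation=cv2.INTER_CUBIC)
    for x in range((x0+19)//20*20,x0+w,20):
        cv2.line(c,((x-x0)*s,0),((x-x0)*s,6),(0,0,255),1); cv2.putText(c,str(x),((x-x0)*s,16),0,.35,(0,0,255),1)
    for y in range((y0+19)//20*20,y0+h,20):
        cv2.line(c,(0,(y-y0)*s),(6,(y-y0)*s),(0,0,255),1); cv2.putText(c,str(y),(8,(y-y0)*s+4),0,.35,(0,0,255),1)
    return c
E
python3 - <<'E'
from h import *
a=cv2.imread('pics/scene0.png');b=cv2.imread('pics/side0.png')
m=np.zeros((600,800,3),np.uint8)
def put(c,x,y): m[y:y+c.shape[0],x:x+c.shape[1]]=c[:600-y,:800-x]
put(grid(a,340,170,145,145,3)[:,:435],0,0); put(grid(a,170,230,120,55*1+60,3),438,0)
put(grid(b,180,225,110,80,3)[:,:],438,348); 
put(grid(b,275,190,145,55,3),0,436)
cv2.imwrite('pics/c1.png',m)
for n,i in(('scene',a),('side',b)):
    hsv=cv2.cvtColor(i,cv2.COLOR_BGR2HSV)
    k=cv2.inRange(hsv,(5,90,60),(20,255,255)); 
    k=cv2.morphologyEx(k,cv2.MORPH_CLOSE,np.ones((5,5)))
    cs,_=cv2.findContours(k,0,2)
    for c in sorted(cs,key=cv2.contourArea)[-4:]: 
        p=cv2.approxPolyDP(cv2.convexHull(c),6,True)[:,0]; print(n,cv2.contourArea(c),p.tolist(),[plane(n,q,.004)[:2].round(3).tolist() for q in p] )
E
```

```text
scene 702.0 [[64, 274], [73, 283], [52, 312], [38, 288]] [[0.42, -0.578], [0.452, -0.556], [0.52, -0.597], [0.445, -0.632]]
scene 1654.5 [[549, 32], [590, 28], [616, 49], [599, 74]] [[-0.246, 1.092], [-0.229, 1.252], [-0.074, 1.248], [0.047, 1.093]]
scene 3928.0 [[112, 27], [128, 81], [120, 94], [4, 100], [0, 80], [34, 37]] [[-0.757, -0.463], [-0.357, -0.414], [-0.287, -0.441], [-0.359, -0.801], [-0.487, -0.83], [-0.763, -0.745]]
scene 6123.0 [[240, 240], [286, 308], [218, 344], [177, 269]] [[0.43, -0.172], [0.647, -0.108], [0.693, -0.262], [0.477, -0.326]]
side 176.5 [[62, 374], [74, 413]] [[0.921, 0.334], [0.851, 0.391]]
side 183.0 [[375, 241], [313, 242], [283, 200], [369, 198]] [[0.428, -0.171], [0.569, -0.127], [0.69, -0.254], [0.474, -0.324]]
side 792.0 [[374, 111], [377, 147], [364, 153], [358, 116]] [[0.551, -0.77], [0.5, -0.564], [0.531, -0.523], [0.595, -0.724]]
side 4418.5 [[269, 84], [40, 305], [16, 306], [227, 79]] [[0.956, -0.858], [1.071, 0.21], [1.119, 0.227], [1.12, -0.854]]
```

View pics/c1.png

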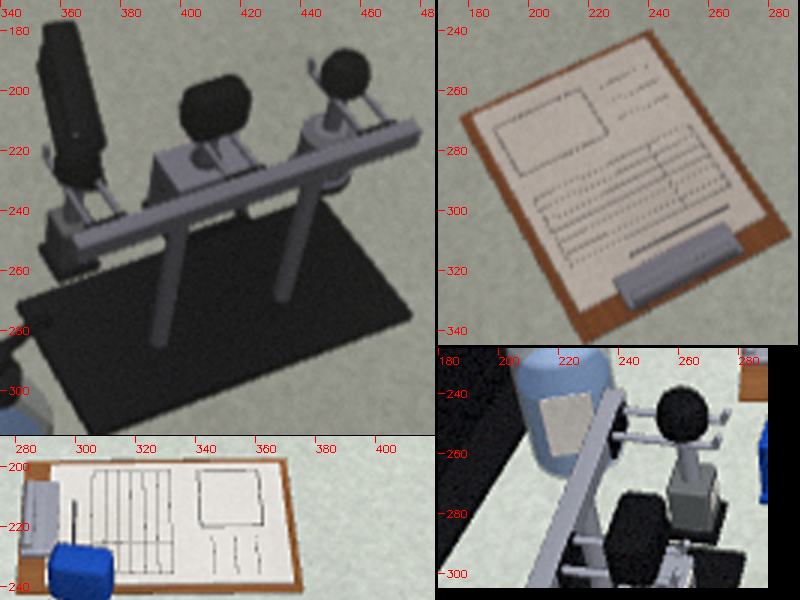

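```bash
python3 - <<'E'
from h import *
h=tri(('scene',(411,206),None),('side',(247,288),None)); print('handle',h)
a=plane('scene',(367,246),.160);b=plane('scene',(478,213),.160); print('rail',a,b,np.linalg.norm(a-b),'perp yaw',np.degrees(np.arctan2(-(b-a)[0],(b-a)[1])))
for q in((340+18/3,170+305/3),(340+330/3,170+198/3),(340+412/3,170+316/3),(340+90/3,170+435/3)): print('foot',plane('scene',q,.01)[:2])
bx=[(170+m/3,230+n/3) for m,n in((495-438,130),(582-438,88),(608-438,134),(518-438,176))]
P=np.array([plane('scene',q,.005) for q in bx]); print('box',P[:,:2],P.mean(0),[np.linalg.norm(P[i]-P[(i+1)%4]) for i in range(4)])
s=[(337.5,200.5),(358.5,200),(360,218),(338.5,217.5)]
s=[(275+x/3,190+(y-436)/3) for x,y in((198,471),(260,470),(264,524),(200,523))]
Q=np.array([plane('side',q,.005) for q in s]); print('box side',Q[:,:2],Q.mean(0),[np.linalg.norm(Q[i]-Q[(i+1)%4]) for i in range(4)])
o=manip.get_obs(); print(R.from_rotvec(o['tcp_rot']).as_matrix())
E
```

```text
handle (array([0.5912, 0.1773, 0.1832]), [np.float64(0.000854099442295328), np.float64(0.0008540994422954255)])
rail [0.6497 0.0642 0.16  ] [0.629 0.315 0.16 ] 0.25161941292586143 perp yaw 4.718488167554797
foot [0.5941 0.0437]
foot [0.5613 0.3147]
foot [0.684  0.3232]
foot [0.7161 0.0581]
box [[ 0.4974 -0.3005]
 [ 0.4753 -0.231 ]
 [ 0.5247 -0.2182]
 [ 0.5447 -0.2885]] [ 0.5105 -0.2595  0.005 ] [np.float64(0.07300301348927879), np.float64(0.051051693669034164), np.float64(0.07305173646518193), np.float64(0.04874588233151273)]
box side [[ 0.5414 -0.2881]
 [ 0.4898 -0.304 ]
 [ 0.4715 -0.2368]
 [ 0.5232 -0.2235]] [ 0.5065 -0.2631  0.005 ] [np.float64(0.054001892887981115), np.float64(0.06963337885049733), np.float64(0.05339243604224585), np.float64(0.06708987023198287)]
[[-0.9705  0.2413 -0.0003]
 [ 0.2413  0.9705 -0.0013]
 [-0.     -0.0013 -1.    ]]
```

```bash
python3 -m handwheel '[[[-4,-2.5,-3],[0,0,0]],[[-8,-5,-5],[0,0,0]],[[-12,-8,-7],[0,0,0]],[[-16,-11,-7],[0,0,0]],[[-19,-13,-7],[0,0,0]]]' 80
python3 -m handwheel '[[[-4,-2.7,0],[0,0,-4]],[[-8,-5.4,0],[0,0,-8]],[[-12,-8.1,0],[0,0,-12]],[[-16,-10.8,0],[0,0,-16]],[[-19,-13,0],[0,0,-20]]]'
python3 - <<'E'
from h import *
o=manip.get_obs(); M=R.from_rotvec(o['tcp_rot']).as_matrix(); print(o['tool_pos'],M); print('to go cm',100*M.T@(np.array([.591,.177,.30])-o['tool_pos']))
E
```

```text
time_s: 0.65
tool_pos: [0.3173, 0.4813, 0.3022]
tcp_rot: [0.382, 3.117, 0.002]
contact_force: [1.3, 1.0, -0.5]
gripper_width: 0.0684
grasp_force: 0.0
time_s: 1.15
tool_pos: [0.4708, 0.3081, 0.3012]
tcp_rot: [-0.166, 3.137, -0.001]
contact_force: [-0.2, 0.1, -0.6]
gripper_width: 0.0682
grasp_force: 0.0
[0.4708 0.3081 0.3012] [[-0.9944 -0.1057  0.0004]
 [-0.1057  0.9944 -0.0009]
 [-0.0004 -0.0009 -1.    ]]
to go cm [-10.5675 -14.304    0.1407]
```

```bash
python3 -m handwheel '[[[-2.5,-3.5,0],[0,0,0]],[[-5,-7,0],[0,0,0]],[[-7.5,-10.5,0],[0,0,0]],[[-10.6,-14.3,0],[0,0,0]],[[-10.6,-14.3,0],[0,0,0]]]'
python3 -m handwheel '[[[0,0,0],[0,0,0]],[[0,0,0],[0,0,0]]]'
python3 - <<'E'
from h import *
o=manip.get_obs(); i=manip.camera('wrist'); cv2.imwrite('pics/w1.png',i)
np.save('w1.npy',np.r_[o['tool_pos'],o['tcp_rot']]); print(o['tool_pos'],o['tcp_rot'])
print(proj('wrist',[.591,.177,.203],cam('wrist',o)))
E
```

```text
time_s: 1.65
tool_pos: [0.5933, 0.1723, 0.3007]
tcp_rot: [-0.15, 3.137, -0.007]
contact_force: [0.7, 0.3, -0.2]
gripper_width: 0.0681
grasp_force: 0.0
time_s: 1.85
tool_pos: [0.5886, 0.181, 0.301]
tcp_rot: [0.167, -3.136, -0.001]
contact_force: [-0.8, 1.4, 0.4]
gripper_width: 0.0684
grasp_force: 0.0
[0.5886 0.181  0.301 ] [ 0.1671 -3.1362 -0.0009]
[314.9516 243.8032]
```

View pics/w1.png

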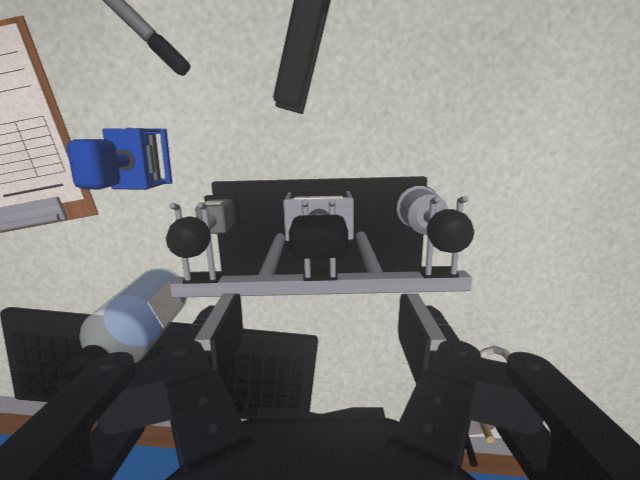

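The wrist view shows the block handle at (319,235), centred between the two knobs. The rail runs from (172,289) to (470,282), so the rack is turned about 1.2° more than the tool. I'll measure it.

```bash
python3 - <<'E'
from h import *
i=cv2.imread('pics/w1.png'); s=np.load('w1.npy'); C=cam('wrist',dict(tool_pos=s[:3],tcp_rot=s[3:]))
g=cv2.cvtColor(i,cv2.COLOR_BGR2GRAY); 
k=(g<48).astype(np.uint8); k[:,:280]=0;k[:,360:]=0;k[:205]=0;k[272:]=0
k=cv2.morphologyEx(k,cv2.MORPH_OPEN,np.ones((9,9))); n,l,st,ce=cv2.connectedComponentsWithStats(k)
j=1+np.argmax(st[1:,4]); print(st[1:],ce[1:]); x,y,w,h,_=st[j]; print(g[y+h-4:y+h+8,319],g[206:220,319])
xs=[plane('wrist',(x,y+h-12),.20,C),plane('wrist',(x+w,y+h-12),.20,C)]; print('sides',xs,np.linalg.norm(xs[0]-xs[1]))
print('back edge',plane('wrist',(x+w/2,y+h),.20,C),'front@top.203',plane('wrist',(x+w/2,y),.203,C),'front@bottom .165',plane('wrist',(x+w/2,y),.165,C))
a,b=plane('wrist',(172,290),.165,C),plane('wrist',(470,283),.165,C); print('rail',a,b,np.linalg.norm(a-b),(a+b)/2)
# fit line to rail's lower edge
us=np.arange(185,300,2); v=[]
def fit(us,lo,hi):
    p=[]
    for u in us:
        c=g[lo:hi,u].astype(float); d=np.diff(c); p.append((u,lo+np.argmax(d)+.5))
    p=np.array(p); f=cv2.fitLine(p.astype(np.float32),cv2.DIST_HUBER,0,.01,.01).ravel(); return f
f=fit(np.r_[230:300:2,345:420:2],268,285); print('rail top edge slope',np.degrees(np.arctan2(f[1],f[0])))
E
```

```text
[[ 280  215   80   57 3570]] [[319.3468 245.2462]]
[43 39 40 38 38 36 41 40 37 45 43 45] [147 146 128  81  73  75  75  78 101  49  37  37  36  38]
sides [array([0.6074, 0.1524, 0.2   ]), array([0.601 , 0.2118, 0.2   ])] 0.05981352236344772
back edge [0.6138 0.1831 0.2   ] front@top.203 [0.5693 0.1784 0.203 ] front@bottom .165 [0.578  0.1793 0.165 ]
rail [0.6588 0.0572 0.165 ] [0.6246 0.3161 0.165 ] 0.26108193795787166 [0.6417 0.1867 0.165 ]
rail top edge slope -1.2791293
```

```bash
python3 - <<'E'
from h import *
i=cv2.imread('pics/w1.png'); s=np.load('w1.npy'); C=cam('wrist',dict(tool_pos=s[:3],tcp_rot=s[3:]))
for uv,z in (((290,240),.195),((348,240),.195),((319,257),.2),((319,214),.165),((319,214),.18)): print(uv,z,plane('wrist',uv,z,C))
print('tri',tri(('wrist',(319,236),C),('scene',(411,206),None),('side',(247,288),None)))
for X in ([.600,.1813,.184],[.595,.179,.184],[.591,.177,.184]): print(X,[proj(n,X,c).round(1) for n,c in(('wrist',C),('scene',None),('side',None))])
for n in('scene','side'):
    m=cv2.imread(f'pics/{n}0.png'); 
    cv2.imwrite(f'pics/h_{n}.png',0*m)
    g=cv2.cvtColor(m,6); x,y=(411,206) if n=='scene' else (247,288)
    for r in range(y-22,y+24,2): print(n,r,''.join('#' if v<60 else '.' for v in g[r,x-30:x+30]))
E
```

```text
(290, 240) 0.195 [0.5926 0.1583 0.195 ]
(348, 240) 0.195 [0.588  0.2015 0.195 ]
(319, 257) 0.2 [0.6019 0.1811 0.2   ]
(319, 214) 0.165 [0.5772 0.1784 0.165 ]
(319, 214) 0.18 [0.5738 0.1781 0.18  ]
tri (array([0.5908, 0.1783, 0.1834]), [np.float64(0.0015506531121237581), np.float64(0.000988092371014445), np.float64(0.0014958698856361293)])
[0.6, 0.1813, 0.184] [array([319.5, 247.8]), array([414.2, 208.2]), array([240.7, 288.7])]
[0.595, 0.179, 0.184] [array([317.3, 241.5]), array([412.2, 206.7]), array([244. , 288.3])]
[0.591, 0.177, 0.184] [array([315.3, 236.4]), array([410.5, 205.5]), array([246.7, 287.9])]
scene 184 ............................................................
scene 186 ............................................................
scene 188 ............................................................
scene 190 ............................................................
scene 192 ............................................................
scene 194 ............................................................
scene 196 ...............................########.........
[... 2058 characters left out ...]

side 292 .....######.......#####################.......#########.....
side 294 ....########.......###################..........############
side 296 ....########.......###################..........############
side 298 ...#................#################...........############
side 300 ..###...............################............############
side 302 ...###########.......##############..............###########
side 304 ...###########.......##.....#.####.............#.###########
side 306 ...############..................................###########
side 308 ..#############...............................#...##########
side 310 ..#############....................##..........#..##########
```

```bash
python3 -m handwheel '[[[-0.1,-0.15,3],[0,0,-1.3]],[[-0.1,-0.15,6],[0,0,-1.3]],[[-0.1,-0.15,9],[0,0,-1.3]],[[-0.1,-0.15,10.5],[0,0,-1.3]],[[-0.1,-0.15,10.5],[0,0,-1.3]]]'
python3 -m handwheel '[[[0,0,1.5],[0,0,0]],[[0,0,2.7],[0,0,0]],[[0,0,3.4],[0,0,0]],[[0,0,3.4],[0,0,0]],[[0,0,3.4],[0,0,0]]]'
python3 - <<'E'
from h import *
o=manip.get_obs(); i=manip.camera('wrist'); cv2.imwrite('pics/w2.png',i); print(o['tool_pos'],o['tcp_rot'],o['contact_force'])
print(proj('wrist',o['tool_pos'],cam('wrist',o)))
E
```

```text
time_s: 2.4
tool_pos: [0.5884, 0.1796, 0.1942]
tcp_rot: [0.204, -3.131, 0.001]
contact_force: [-0.5, -0.3, 0.1]
gripper_width: 0.0686
grasp_force: 0.0
time_s: 2.9
tool_pos: [0.5907, 0.1787, 0.1628]
tcp_rot: [-0.201, 3.135, 0.0]
contact_force: [-0.2, -0.5, 0.4]
gripper_width: 0.068
grasp_force: 0.0
[0.5907 0.1787 0.1628] [-0.2011  3.1347  0.0002] [-0.1785 -0.5414  0.4106]
[321.398  305.2606]
```

View pics/w2.png

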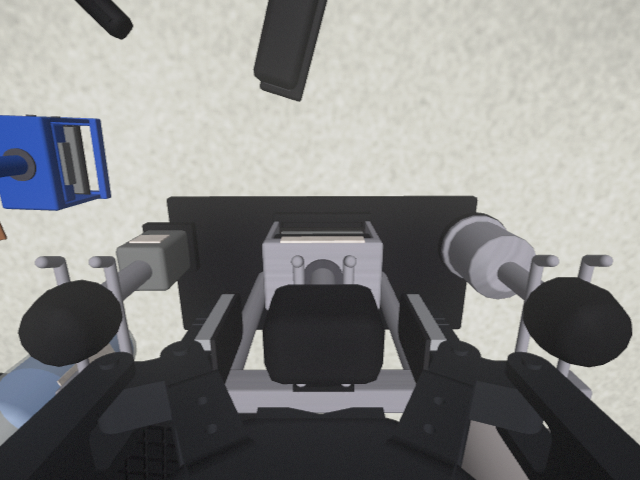

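Pads straddle the black handle (264–383 px wide, centred at 323). Neighbours are clear, so I'll grip.

```bash
python3 -m handwheel '[[[0,0,0],[0,0,0]],[[0,0,0],[0,0,0]],[[0,0,0],[0,0,0]],[[0,0,0],[0,0,0]],[[0,0,0],[0,0,0]]]' 0 80
python3 - <<'E'
from h import *
i=cv2.imread('pics/w2.png'); C=cam('wrist',dict(tool_pos=np.array([.5907,.1787,.1628]),tcp_rot=np.array([-.2011,3.1347,.0002])))
print('back',plane('wrist',(323,383),.199,C),'front top edge?',plane('wrist',(323,285),.167,C))
E
```

```text
time_s: 3.45
tool_pos: [0.591, 0.1787, 0.1631]
tcp_rot: [-0.201, 3.134, 0.001]
contact_force: [0.9, 0.2, 6.5]
gripper_width: 0.0432
grasp_force: 80.6
back [0.6032 0.1808 0.199 ] front top edge? [0.5787 0.1778 0.167 ]
```

```bash
python3 -m handwheel '[[[0,0,-0.6],[0,0,0]],[[0,0,-1.2],[0,0,0]],[[0,0,-1.8],[0,0,0]],[[0,0,-1.8],[0,0,0]],[[0,0,-1.8],[0,0,0]]]'
python3 - <<'E'
from h import *
print('stapler',plane('side',(347,345),.03),'decoy base',plane('side',(303,275),.0),'decoy top',plane('scene',(310,235),.12))
i=manip.camera('wrist'); cv2.imwrite('pics/w3.png',i)
E
```

```text
time_s: 3.95
tool_pos: [0.5905, 0.1786, 0.1804]
tcp_rot: [-0.201, 3.135, 0.0]
contact_force: [-0.4, 0.0, -3.2]
gripper_width: 0.0433
grasp_force: 81.5
stapler [0.4211 0.1423 0.03  ] decoy base [ 0.5622 -0.0248  0.    ] decoy top [ 0.5579 -0.0285  0.12  ]
```

View pics/w3.png

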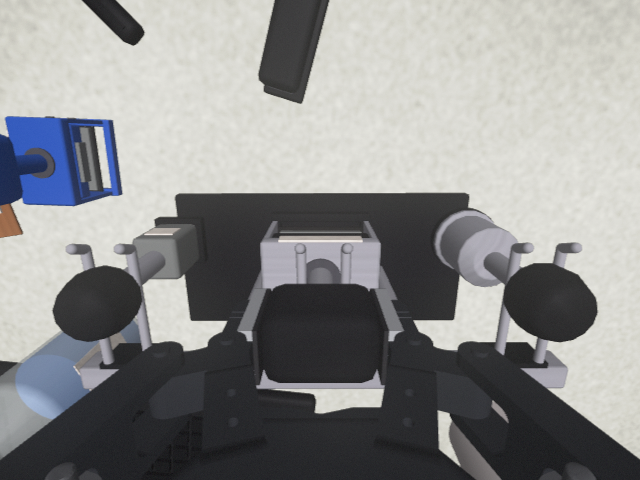

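The stamp is up about 17 mm in the grip, and the wrist load of −3.2 N matches its weight. Now I'll draw it out.

```bash
python3 -m handwheel '[[[1,0,0],[0,0,0]],[[2.5,0,0],[0,0,0]],[[4.5,0,0],[0,0,0]],[[6.5,0,0],[0,0,0]],[[8.5,0,0],[0,0,0]]]'
python3 -m handwheel '[[[1,0,-1],[0,0,0]],[[1,0,-3],[0,0,0]],[[1,0,-5.5],[0,0,0]],[[1,0,-7.5],[0,0,0]],[[1,0,-7.5],[0,0,0]]]'
python3 - <<'E'
from h import *
o=manip.get_obs(); M=R.from_rotvec(o['tcp_rot']).as_matrix(); print(o['tool_pos'],M); print('to go cm',100*M.T@(np.array([.5085,-.2613,.255])-o['tool_pos']))
E
```

```text
time_s: 4.5
tool_pos: [0.5045, 0.1673, 0.18]
tcp_rot: [0.201, -3.134, 0.0]
contact_force: [-0.6, 0.1, -2.9]
gripper_width: 0.0429
grasp_force: 81.5
time_s: 5.0
tool_pos: [0.4977, 0.1669, 0.2584]
tcp_rot: [-0.2, 3.13, 0.003]
contact_force: [0.2, 0.3, -3.8]
gripper_width: 0.0432
grasp_force: 81.8
[0.4977 0.1669 0.2584] [[-0.9918 -0.1275  0.0052]
 [-0.1274  0.9918  0.0022]
 [-0.0054  0.0015 -1.    ]]
to go cm [  4.391  -42.6075   0.2493]
```

```bash
python3 -m handwheel '[[[0.4,-3,0],[0,0,0]],[[0.8,-7,0],[0,0,0]],[[1.2,-11,0],[0,0,0]],[[1.6,-15,0],[0,0,0]],[[2,-19,0],[0,0,0]]]'
python3 -m handwheel '[[[0.4,-4,0],[0,0,-2]],[[0.8,-8,0],[0,0,-4]],[[1.2,-12,0],[0,0,-6]],[[1.6,-16,0],[0,0,-8]],[[2,-19,0],[0,0,-9.1]]]'
python3 -m handwheel '[[[0,-0.5,0],[0,0,0]],[[0,-0.5,0],[0,0,0]],[[0,-0.5,0],[0,0,0]]]'
python3 - <<'E'
from h import *
o=manip.get_obs(); M=R.from_rotvec(o['tcp_rot']).as_matrix(); print(o['tool_pos'],M); print('to go cm',100*M.T@(np.array([.5085,-.2613,.255])-o['tool_pos']))
i=manip.camera('wrist'); cv2.imwrite('pics/w4.png',i); np.save('w4.npy',np.r_[o['tool_pos'],o['tcp_rot']])
cv2.imwrite('pics/scene4.png',manip.camera('scene'));cv2.imwrite('pics/side4.png',manip.camera('side'))
E
```

```text
time_s: 5.5
tool_pos: [0.5001, -0.0261, 0.2546]
tcp_rot: [0.201, -3.134, 0.0]
contact_force: [1.1, 0.0, -2.9]
gripper_width: 0.0431
grasp_force: 82.2
time_s: 6.0
tool_pos: [0.5043, -0.2183, 0.2544]
tcp_rot: [0.448, -3.108, 0.001]
contact_force: [0.4, 0.6, -2.9]
gripper_width: 0.0436
grasp_force: 82.3
time_s: 6.3
tool_pos: [0.5065, -0.219, 0.2547]
tcp_rot: [0.45, -3.108, -0.002]
contact_force: [0.8, -0.6, -4.6]
gripper_width: 0.0434
grasp_force: 82.5
[ 0.5065 -0.219   0.2547] [[-0.9589 -0.2838 -0.0009]
 [-0.2838  0.9589  0.0011]
 [ 0.0006  0.0013 -1.    ]]
to go cm [ 1.0049 -4.1121 -0.0396]
```

View pics/w4.png

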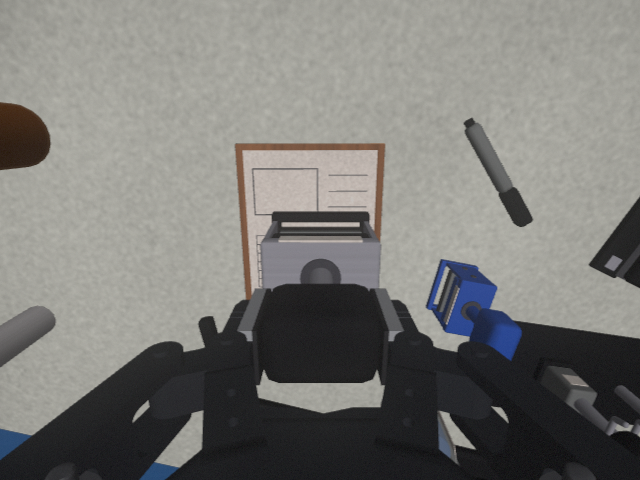

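The box appears at (253–317, 168–215) and the stamp's lower front edge at (272–369, 213), both parallel to the tool. I'll measure both.

```bash
python3 - <<'E'
from h import *
i=cv2.imread('pics/w4.png'); s=np.load('w4.npy'); C=cam('wrist',dict(tool_pos=s[:3],tcp_rot=s[3:])); M=R.from_rotvec(s[3:]).as_matrix()
g=cv2.cvtColor(i,6).astype(np.float32)
def line(pts): return cv2.fitLine(np.array(pts,np.float32),cv2.DIST_HUBER,0,.01,.01).ravel()
def hor(us,lo,hi,f): 
    p=[]
    for u in us:
        c=f(g[lo:hi,u]); p.append((u,lo+np.sum(np.arange(len(c))*c)/c.sum()))
    return line(p)
def ver(vs,lo,hi,f):
    p=[]
    for v in vs:
        c=f(g[v,lo:hi]); p.append((lo+np.sum(np.arange(len(c))*c)/c.sum(),v))
    return line(p)
dark=lambda c: np.clip(np.median(c)-c-15,0,None)+1e-6
def X(a,b):
    A=np.array([[a[0],-b[0]],[a[1],-b[1]]]); t=np.linalg.solve(A,b[2:]-a[2:]); return a[2:]+t[0]*a[:2]
T=hor(range(260,312),164,173,dark);B=hor(range(260,270),210,220,dark);L=ver(range(174,208),249,259,dark);Rr=ver(range(174,206),312,321,dark)
co=[X(T,L),X(T,Rr),X(B,Rr),X(B,L)]; print(np.array(co))
P=np.array([plane('wrist',q,.005,C) for q in co]); print(P[:,:2],P.mean(0),[np.linalg.norm(P[k]-P[(k+1)%4]) for k in range(4)])
for k,e in(('T',P[1]-P[0]),('B',P[2]-P[3])): print(k,'yaw',np.degrees(np.arctan2(-e[0],e[1])))
for e in(P[3]-P[0],P[2]-P[1]): print('yaw',np.degrees(np.arctan2(e[1],e[0])))
# board front edge
p=[]
for u in range(245,378,3):
    c=g[135:152,u]; p.append((u,135+np.argmin(np.diff(c))+.5))
f=line(p); print('board slope',np.degrees(np.arctan2(f[1],f[0])),'tool yaw',np.degrees(np.arctan2(-M[0,1],M[1,1])))
print(g[205:250,320].astype(int)); print(g[216,262:285].astype(int),g[216,355:380].astype(int));print(g[270,250:270].astype(int),g[270,370:390].astype(int))
print('tool-frame predicted front pt z.166',proj('wrist',s[:3]+M@[.023,0,.254-.166],C))
E
```

```text
[[252.1322 168.4553]
 [316.8944 168.384 ]
 [317.1003 213.8503]
 [254.7658 214.2628]]
[[ 0.4919 -0.3022]
 [ 0.4715 -0.2332]
 [ 0.521  -0.2184]
 [ 0.5419 -0.2874]] [ 0.5066 -0.2603  0.005 ] [np.float64(0.07198619403944344), np.float64(0.0517024513530429), np.float64(0.07203495784076792), np.float64(0.05209905755956527)]
T yaw 16.52719312192781
B yaw 16.84267235289103
yaw 16.533378793539285
yaw 16.586255374814055
board slope 0.0 tool yaw 16.485848861922193
[183 186 185 186 187 186 116  55  49  52  51  51  51  50  51  50  51 137
 182 185 186 152  67  50  51  58  74 100  61  43  44 120 126 126 125 165
 183 156 134 134 134 134 132 131 132]
[181 180 180 179 183 186 187 185 188 140  51  50  51  51  51  51  53  49
  51  52  50  53  50] [ 49  51  52  51  48  51  53  50  51  48  50  51  50  50 111 165 182 183
 184 153  97  88  95  97  96]
[155 185 186 187 186 184 184 169 131 106 108 106 109 120 130 131 133 131
 131 130] [130 132 130 130 129 131 130 127 122 127 153 169 173 172 172 168 165 163
 165 166]
tool-frame predicted front pt z.166 [320.8053 213.3902]
```

```bash
python3 -m handwheel '[[[0.6,-2,0],[0,0,0]],[[1.1,-3.9,1],[0,0,0]],[[1.1,-3.9,4],[0,0,0]],[[1.1,-3.9,7],[0,0,0]],[[1.1,-3.9,9],[0,0,0]]]'
python3 -m handwheel '[[[0,0,2],[0,0,0]],[[0,0,4],[0,0,0]],[[0,0,4],[0,0,0]],[[0,0,4],[0,0,0]],[[0,0,4],[0,0,0]]]'
python3 - <<'E'
from h import *
o=manip.get_obs(); M=R.from_rotvec(o['tcp_rot']).as_matrix(); print(o['tool_pos'],np.degrees(np.arctan2(-M[0,1],M[1,1])),M[:,2])
i=manip.camera('wrist'); cv2.imwrite('pics/w5.png',i); np.save('w5.npy',np.r_[o['tool_pos'],o['tcp_rot']])
a=manip.camera('scene');b=manip.camera('side'); cv2.imwrite('pics/scene5.png',a);cv2.imwrite('pics/side5.png',b)
m=np.zeros((600,800,3),np.uint8); w=grid(i,220,130,200,150,4); m[:600,:800]=w; cv2.imwrite('pics/c5.png',m)
m=np.zeros((600,800,3),np.uint8); m[:600,:400]=grid(a,160,190,100,150,4); m[:600,400:]=grid(b,300,130,100,150,4); cv2.imwrite('pics/d5.png',m)
E
```

```text
time_s: 6.95
tool_pos: [0.5067, -0.2596, 0.1636]
tcp_rot: [0.451, -3.108, -0.002]
contact_force: [0.7, -0.6, -2.4]
gripper_width: 0.0433
grasp_force: 82.6
time_s: 7.45
tool_pos: [0.5078, -0.2609, 0.1265]
tcp_rot: [-0.45, 3.108, -0.001]
contact_force: [-0.4, 0.5, -3.4]
gripper_width: 0.0432
grasp_force: 82.6
[ 0.5078 -0.2609  0.1265] 16.462075313272923 [ 0.0017 -0.0007 -1.    ]
```

View pics/c5.png

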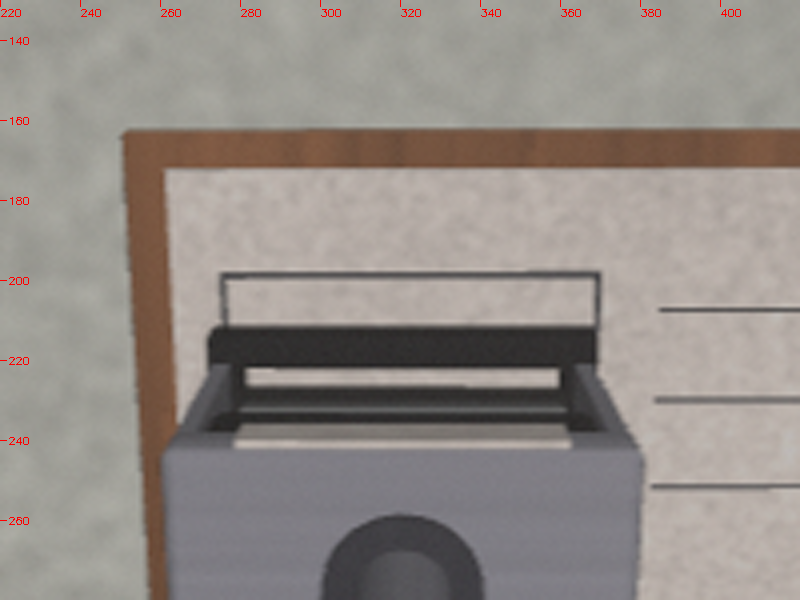

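View pics/d5.png

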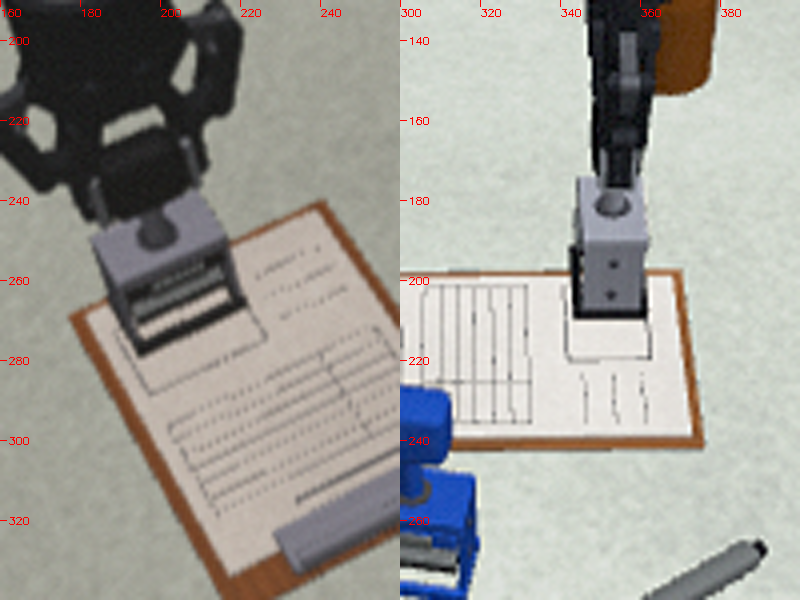

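Only the front line of the box shows, at row 198 from u=275 to 370. The stamp's lower front edge is at row 211.5, u=272–369. I'll compute the residual offset.

```bash
python3 - <<'E'
from h import *
s=np.load('w5.npy'); C=cam('wrist',dict(tool_pos=s[:3],tcp_rot=s[3:])); M=R.from_rotvec(s[3:]).as_matrix()
t=lambda uv,z:1000*M.T@(plane('wrist',uv,z,C)-s[:3])
l,r=(220+223/4-.4,130+273/4-.4),(220+598/4-.4,130+272/4-.4)
a,b=t(l,.005),t(r,.005); print('box front',a,b,(a+b)/2,np.linalg.norm(a-b),'rot',np.degrees(np.arctan2(-(b-a)[0],(b-a)[1])))
c,d=t((220+208/4-.4,130+326/4-.4),s[2]-.092),t((220+597/4-.4,130+326/4-.4),s[2]-.092); print('stamp front',c,d,(c+d)/2,np.linalg.norm(c-d))
w4=np.array([.5066,-.2603,.005]); print('w4 box in tool',1000*M.T@(w4-s[:3]))
a=cv2.imread('pics/scene4.png')
E
```

```text
box front [ 27.5961 -34.8139 121.495 ] [ 27.787   37.1222 121.4111] [ 27.6915   1.1541 121.453 ] 71.93637203360582 rot -0.15202414834876934
stamp front [ 23.7124 -33.9289  92.0062] [23.7128 33.1332 91.9282] [23.7126 -0.3979 91.9672] 67.0621408713174
w4 box in tool [  1.1685   1.0646 121.4905]
```

```bash
python3 -m handwheel '[[[0.08,0.15,0.5],[0,0,0]],[[0.08,0.15,1.2],[0,0,0]],[[0.08,0.15,1.9],[0,0,0]],[[0.08,0.15,2.4],[0,0,0]],[[0.08,0.15,2.4],[0,0,0]]]'
python3 -m handwheel '[[[0,0,0],[0,0,0]],[[0,0,0],[0,0,0]],[[0,0,0],[0,0,0]]]'
python3 - <<'E'
from h import *
o=manip.get_obs(); print(o['tool_pos'],o['contact_force'])
i=manip.camera('wrist'); cv2.imwrite('pics/w6.png',i); np.save('w6.npy',np.r_[o['tool_pos'],o['tcp_rot']])
g=cv2.cvtColor(i,6).astype(int)
print('col280..',g[180:225,300]); print(g[180:225,340])
for v in(200,203,206): print(v,'L',g[v,262:285],'R',g[v,355:385])
E
```

```text
time_s: 8.1
tool_pos: [0.5052, -0.2594, 0.1002]
tcp_rot: [0.449, -3.108, -0.001]
contact_force: [-0.1, 0.9, -3.2]
gripper_width: 0.0431
grasp_force: 82.7
time_s: 8.4
tool_pos: [0.506, -0.2598, 0.1016]
tcp_rot: [-0.449, 3.109, -0.0]
contact_force: [-0.9, 0.7, -2.7]
gripper_width: 0.0429
grasp_force: 82.7
[ 0.506  -0.2598  0.1016] [-0.8766  0.7186 -2.7223]
col280.. [174 175 176 175 174 172 172 172 169 169 171 172 170 169 171 175 174 174
 173 172 166 168 171 171 174 175 126  72 142 169 166 104  51  45  43  47
  48  46  42  45  47  44 123 166 170]
[175 175 176 171 169 168 169 169 171 172 172 173 177 178 174 173 172 172
 174 174 175 171 170 172 173 176 126  73 137 171 178 112  54  46  47  47
  44  45  46  47  42  44 133 176 176]
200 L [170 170 175 178 178 177 176 172 172 171 170 172 175 180 177 176 172 170
 168 169 169 173 174] R [172 171 170 170 171 171 174 174 170 172 172 175 176 173 172 171 173 174
 175 173 172 174 171 175 177 174 171 168 167 169]
203 L [174 177 177 177 175 175 173 171 172 174 175 175 178 177 176 173 173 176
 179 180 179 176 174] R [175 174 176 178 178 175 173 172 171 174 177 176 173 171 171 174 176 177
 177 175 174 176 175 176 175 172 174 173 175 175]
206 L [172 172 176 178 178 165 135 122 121 123 122 122 123 124 123 121 120 119
 119 119 118 118 117] R [112  98  99  99  99 100 100 101  99 100 101  98  99 100  99  98 100 126
 162 173 173 173 174 175 175 175 176 175 177 172]
```

```bash
python3 - <<'E'
from h import *
i=cv2.imread('pics/w6.png'); s=np.load('w6.npy'); C=cam('wrist',dict(tool_pos=s[:3],tcp_rot=s[3:])); M=R.from_rotvec(s[3:]).as_matrix()
g=cv2.cvtColor(i,6).astype(int)
for v in(209,210,214,216): print(v,'L',g[v,264:278],'R',g[v,362:376])
t=lambda uv,z:1000*M.T@(plane('wrist',uv,z,C)-s[:3])
for u in(310,): print('box line',t((320,207),.005),'stamp front',t((320,211),s[2]-.092),'px mm',t((330,207),.005)[1]-t((320,207),.005)[1])
E
```

```text
209 L [171 171 170 157 113  95 151 172 174 175 176 174 175 174] R [173 169 169 171 172 172 172 174 148  98 114 160 171 168]
210 L [170 167 169 155 111  98 150 174 173 175 174 176 178 178] R [175 172 171 173 172 169 173 172 148  97 114 157 168 166]
214 L [172 173 174 177 135  75 142 138  66  47  46  48  46  47] R [ 48  48  48  47  46  45  50  84  99  79 138 179 180 178]
216 L [176 174 174 173 134  79 144 132  47  48  47  49  49  48] R [ 48  45  48  47  45  48  46 105 116  80 142 181 184 180]
box line [25.6359 -0.5468 96.5442] stamp front [23.7778 -0.5477 91.9916] px mm 7.00540360701479
```

```bash
python3 -m handwheel '[[[-0.08,0,0.1],[0,0,0]],[[-0.08,0,0.2],[0,0,0]],[[-0.08,0,0.3],[0,0,0]],[[-0.08,0,0.3],[0,0,0]],[[-0.08,0,0.3],[0,0,0]]]'
cat > look.py <<'E'
from h import *
import sys
o=manip.get_obs(); i=manip.camera('wrist'); cv2.imwrite(f'pics/{sys.argv[1]}.png',i)
s=np.r_[o['tool_pos'],o['tcp_rot']]; C=cam('wrist',o); M=R.from_rotvec(s[3:]).as_matrix(); g=cv2.cvtColor(i,6).astype(float)
def sub(c,lo,dirn):   # crossing of 110
    for k in range(len(c)-1):
        if (c[k]-110)*(c[k+1]-110)<=0 and c[k]!=c[k+1]: return lo+k+(c[k]-110)/(c[k]-c[k+1])
ln=[];bar=[]
for u in range(285,356,5):
    c=g[195:226,u]; k=np.where(c<110)[0]; bb=next(195+j for j in range(len(c)-5) if (c[j:j+5]<80).all()) ; 
    w=np.clip(150-g[198:bb-2,u],0,None); ln.append((w*np.arange(198,bb-2)).sum()/max(w.sum(),1)); bar.append(sub(g[bb-2:bb+1,u],bb-2,1))
print('pos',s[:3],'F',o['contact_force'],'line rows',np.round(ln,1),'bar',[b and round(b,1) for b in bar])
t=lambda uv,z:1000*M.T@(plane('wrist',uv,z,C)-s[:3])
lm=np.median(ln);bm=np.median([b for b in bar if b]); print('line x',t((320,lm),.005)[0],'bar x',t((320,bm),s[2]-.092)[0])
v=int(bm+4); print(v,g[v,262:280].astype(int),g[v,362:380].astype(int))
E
python3 look.py w7
```

```text
time_s: 8.95
tool_pos: [0.5066, -0.2594, 0.0982]
tcp_rot: [0.449, -3.109, -0.0]
contact_force: [0.3, 0.9, -3.0]
gripper_width: 0.0433
grasp_force: 82.7
pos [ 0.5066 -0.2594  0.0982] F [ 0.3176  0.8689 -2.9595] line rows [207.3 207.3 207.3 207.3 207.  207.1 207.1 207.1 206.8 206.8 206.8 206.9
 206.9 206.9 206.8] bar [np.float64(211.0), np.float64(211.0), np.float64(211.0), np.float64(210.9), np.float64(211.0), np.float64(211.0), np.float64(211.0), np.float64(211.0), np.float64(211.0), np.float64(211.0), np.float64(211.0), np.float64(211.0), np.float64(211.0), np.float64(210.9), np.float64(211.0)]
line x 26.307749304908896 bar x 23.775413720162913
215 [175 173 173 174 176 135  80 142 176 134  48  46  47  46  48  45  47  47] [ 46  46  50  48  47  49  46 104 139 115  98 156 181 179 177 176 173 173]
```

```bash
python3 -m handwheel '[[[-0.04,0,0],[0,0,-0.3]],[[-0.04,0,0],[0,0,-0.3]],[[-0.04,0,0.1],[0,0,-0.3]],[[-0.04,0,0.1],[0,0,-0.3]],[[-0.04,0,0.1],[0,0,-0.3]]]'
python3 look.py w8
```

```text
time_s: 9.5
tool_pos: [0.507, -0.2593, 0.0973]
tcp_rot: [0.457, -3.108, -0.0]
contact_force: [-0.5, -1.0, -3.4]
gripper_width: 0.043
grasp_force: 83.0
pos [ 0.507  -0.2593  0.0973] F [-0.5167 -1.0107 -3.4196] line rows [206.6 206.6 206.6 206.6 206.6 206.6 206.6 206.6 206.6 206.6 206.6 206.6
 206.6 206.7 206.7] bar [np.float64(211.0), np.float64(211.0), np.float64(211.0), np.float64(210.9), np.float64(211.0), np.float64(211.0), np.float64(211.0), np.float64(211.0), np.float64(211.0), np.float64(211.0), np.float64(211.1), np.float64(211.0), np.float64(211.0), np.float64(211.0), np.float64(211.0)]
line x 26.787893481854613 bar x 23.78899327335673
214 [175 172 173 175 163 117  77 143 176 139  66  47  45  48  46  44  48  46] [ 47  47  46  48  48  47  53 107 157 132  77 143 179 179 177 174 170 171]
```

```bash
python3 -m handwheel '[[[0,0,0.1],[0,0,0]],[[0,0,0.2],[0,0,0]],[[0,0,0.3],[0,0,0]],[[0,0,0.3],[0,0,0]],[[0,0,0.3],[0,0,0]]]'
python3 look.py w9
python3 -m handwheel '[[[0,0,0.2],[0,0,0]],[[0,0,0.4],[0,0,0]],[[0,0,0.6],[0,0,0]],[[0,0,0.8],[0,0,0]],[[0,0,0.8],[0,0,0]]]'
python3 -m handwheel '[[[0,0,0.1],[0,0,0]],[[0,0,0.2],[0,0,0]],[[0,0,0.3],[0,0,0]],[[0,0,0.3],[0,0,0]],[[0,0,0.3],[0,0,0]]]'
```

```text
time_s: 10.05
tool_pos: [0.507, -0.2593, 0.0944]
tcp_rot: [-0.457, 3.108, -0.0]
contact_force: [-2.5, 1.6, 4.0]
gripper_width: 0.0431
grasp_force: 83.4
pos [ 0.507  -0.2593  0.0944] F [-2.5275  1.6355  4.0314] line rows [207.5 207.5 207.5 207.5 207.5 207.5 207.5 207.5 207.5 207.6 207.6 207.6
 207.6 207.5 207.6] bar [np.float64(211.7), np.float64(211.7), np.float64(211.7), np.float64(211.7), np.float64(211.7), np.float64(211.7), np.float64(211.7), np.float64(211.7), np.float64(211.7), np.float64(211.7), np.float64(211.7), np.float64(211.7), np.float64(211.7), np.float64(211.7), np.float64(212.0)]
line x 26.78076126340538 bar x 23.282598699998022
215 [174 174 174 174 142  82 136 175 161 107  44  44  46  45  44  45  46  47] [ 46  48  47  48  48  49  46  50 134 159 115  98 154 179 178 177 173 171]
time_s: 10.6
tool_pos: [0.507, -0.2594, 0.0865]
tcp_rot: [-0.457, 3.108, -0.0]
contact_force: [-2.8, 1.1, 8.2]
gripper_width: 0.0434
grasp_force: 84.1
time_s: 11.1
tool_pos: [0.507, -0.2593, 0.0837]
tcp_rot: [-0.457, 3.108, -0.0]
contact_force: [-3.5, 2.2, 9.3]
gripper_width: 0.0432
grasp_force: 84.1
```

```bash
python3 -m handwheel '[[[0,0,0.1],[0,0,0]],[[0,0,0.2],[0,0,0]],[[0,0,0.3],[0,0,0]],[[0,0,0.4],[0,0,0]],[[0,0,0.4],[0,0,0]]]'
python3 look.py w10
python3 -m handwheel '[[[0,0,0.05],[0,0,0]],[[0,0,0.1],[0,0,0]],[[0,0,0.1],[0,0,0]],[[0,0,0.1],[0,0,0]]]'
```

```text
time_s: 11.6
tool_pos: [0.507, -0.2594, 0.0798]
tcp_rot: [-0.457, 3.108, -0.0]
contact_force: [-4.2, 2.1, 12.5]
gripper_width: 0.0437
grasp_force: 84.2
pos [ 0.507  -0.2594  0.0798] F [-4.2086  2.0835 12.5238] line rows [212.1 212.  212.  212.  212.  212.  212.  212.3 212.3 212.3 212.3 212.5
 212.5 212.4 212.5] bar [np.float64(216.7), np.float64(216.7), np.float64(216.7), np.float64(216.7), np.float64(216.7), np.float64(216.7), np.float64(216.7), np.float64(216.7), np.float64(216.7), np.float64(216.7), np.float64(216.8), np.float64(216.7), np.float64(216.7), np.float64(216.7), np.float64(216.7)]
line x 26.706516692588327 bar x 19.735422968514374
220 [178 135  62 136 177 148  88  46  46  47  44  44  45  46  44  47  49  45] [ 47  48  46  47  48  48  48  47  49  48  52 135 174 135  81 145 179 182]
time_s: 12.05
tool_pos: [0.507, -0.2594, 0.0791]
tcp_rot: [-0.457, 3.108, -0.0]
contact_force: [-3.8, 2.4, 14.9]
gripper_width: 0.0434
grasp_force: 85.1
```

```bash
for k in 1 2 3; do python3 -c "
from h import *
o=manip.get_obs();print(o['tool_pos'],o['contact_force'])
manip.camera('wrist')"; done
python3 -m handwheel '[[[0,0,0.05],[0,0,0]],[[0,0,0.1],[0,0,0]],[[0,0,0.1],[0,0,0]],[[0,0,0.1],[0,0,0]]]'
for k in 1 2 3; do python3 -c "
from h import *
o=manip.get_obs();print(o['tool_pos'],o['contact_force'])
manip.camera('wrist')"; done
```

```text
[ 0.507  -0.2594  0.0791] [-3.7854  2.4022 14.8618]
[ 0.507  -0.2594  0.0792] [-4.3832  1.8748 14.2219]
[ 0.507  -0.2594  0.0791] [-3.3951  4.1044 13.9043]
time_s: 12.6
tool_pos: [0.507, -0.2593, 0.0791]
tcp_rot: [-0.457, 3.107, -0.0]
contact_force: [-6.5, 3.8, 24.5]
gripper_width: 0.0432
grasp_force: 86.3
[ 0.507  -0.2593  0.0791] [-6.518   3.7787 24.5167]
[ 0.507  -0.2594  0.079 ] [-7.3634  4.8159 24.9927]
[ 0.5071 -0.2594  0.079 ] [-7.829   4.5056 24.2691]
```

```bash
python3 -m handwheel '[[[0,0,-0.04],[0,0,0]],[[0,0,-0.04],[0,0,0]],[[0,0,-0.04],[0,0,0]]]'
sed -i 's/195:226/195:230/' look.py; python3 look.py w11
python3 - <<'E'
from h import *
i=manip.camera('wrist'); a=manip.camera('scene');b=manip.camera('side')
m=np.zeros((600,800,3),np.uint8); m[:600,:480]=grid(i,250,190,160,200,3)[:600,:480]; m[:300,480:]=grid(a,160,190,80,75,4)[:300,:320]; m[300:600,480:]=grid(b,310,160,80,75,4)[:300,:320]; cv2.imwrite('pics/f.png',m)
E
```

```text
time_s: 13.05
tool_pos: [0.507, -0.2593, 0.0791]
tcp_rot: [-0.457, 3.107, -0.0]
contact_force: [-5.9, 4.2, 21.3]
gripper_width: 0.0431
grasp_force: 85.4
pos [ 0.507  -0.2593  0.0791] F [-5.865   4.1805 21.2787] line rows [212.5 212.4 212.4 212.4 212.4 212.4 212.4 212.4 212.4 212.4 212.4 212.4
 212.4 212.4 212.5] bar [np.float64(217.0), np.float64(217.0), np.float64(217.0), np.float64(216.9), np.float64(217.0), np.float64(217.0), np.float64(217.0), np.float64(217.0), np.float64(217.0), np.float64(217.0), np.float64(217.0), np.float64(217.0), np.float64(217.0), np.float64(217.0), np.float64(217.0)]
line x 26.79548976733431 bar x 19.538001217056596
221 [160 116  79 143 176 137  58  48  47  46  45  46  44  47  46  46  46  48] [ 46  52  49  49  49  49  45  49  50  46  45  87 147 134  65 140 181 180]
```

View pics/f.png

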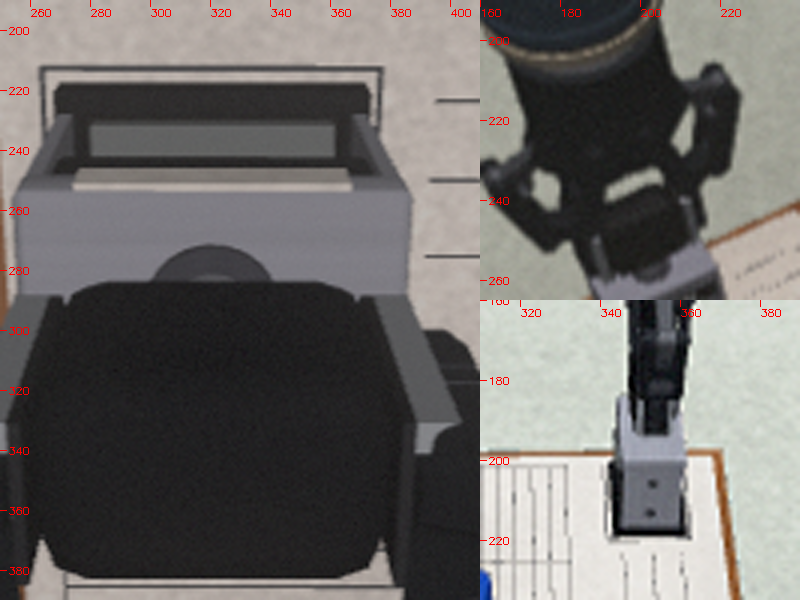

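The stamp sits square and centred inside the box lines. The handle is at its stop: z stays at 0.0791 m while the push holds at about 21 N. Handing it in.

```bash
python3 -c "
from rig import manip
print(manip.get_obs()['contact_force']); print(manip.finish_job())"
```

```text
[-6.13425399  5.09975239 20.84381447]
the job is handed in; nothing more can be done
None
```

The large stamp stands centred, square and right way up in the form's box, its handle held at the stop with about 21 N; I handed the job in at about 13 s, not having looked again at the other two stamps after drawing this one off the rack.

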